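# Clear the ring-forming corner of a jeweller's bench

### The job

Put the bench away after ring forming: lift the ear defenders off the mandrel they stand over and hang them by the headband on the steel bar, one cup on each side, and lay the red-ended mandrel fully down into its own red-marked cradle. Set both down gently rather than dropping them, leave them at rest, and do not disturb the other things on the bench.

Things in the scene. Friction and masses are not known exactly. Their poses are not given: they have to be found in the camera images.
- defenders: rigid ear defenders, 0.22 kg: two orange flat-bottomed cups (56 mm along x, 72 high) under a black headband arch, standing upright astride the red mandrel. Origin: midway between the cups, level with their undersides; z up, y from cup to cup (144 mm overall, 78 mm free between), x across the 26 mm band. Symmetrical; arch top is 152 mm above the origin, inner radius 60 mm
- defenders_seat (a point): middle of the underside of the crown, 128 mm above the defenders' origin; it lies on the bar when they hang. The crown is the solid thick top of the arch: 26 mm along x, 44 mm along y, 24 mm from underside to top. Grip it across x, fingertips no lower than the underside, or they meet the bar
- rail: fixed hanging bar: level steel rod 14 mm in diameter along this body's y, axis 143 mm above the table, between two dark posts (18 mm in diameter, 152 mm high, centres 112 mm either side of the middle) on wooden feet (90 x 34 mm, 12 mm high). Origin on the table under the bar's middle
- rail_mid (a point): middle of the bar, on its axis
- mandrel: red-ended ring mandrel, 0.32 kg, 160 mm long along its x: round steel shaft, 22 mm in diameter and 100 mm long, with a square red block (26 x 26 mm, 30 mm long) at each end. Lies on the table beneath the ear defenders' arch. Origin: middle of its underside, 13 mm below the axis. Either end may point either way
- mandrel_mid (a point): middle of the red mandrel, on its axis; also its centre of mass
- rack: fixed dark wooden board 200 x 220 x 6 mm under the three cradles, which stand side by side along its y, 70 mm apart, in varying order. Origin: centre of its underside
- cradle_red: red-marked fixed cradle, 184 x 60 mm, the red mandrel's own; mandrel lies along x. Each end block drops in a notch (33 mm wide, 52 to 78 mm from the middle, floor 30 mm and cheeks 52 mm above this origin); end plates leave 172 mm lengthways. Between notches it is open down to 10 mm, for fingers astride the shaft. Seated, the mandrel's axis is 43 mm above this origin (centre of underside)
- cradle_blue: fixed cradle of the same shape with blue marks; the blue mandrel lies in it
- cradle_yellow: fixed cradle of the same shape with yellow marks, empty; not for the red mandrel
- mandrel_blue: blue-ended mandrel of the same shape and size, resting in the blue cradle; to be left there
- stake: bystander: loose dark steel domed stake, 80 mm in diameter, 41 mm high, origin at the centre of its underside
- jar: bystander: loose pale glass jar with a white lid, 60 mm in diameter, 75 mm high, origin at the centre of its underside
- hammer: bystander: loose hammer 220 mm long lying along its x, origin at the underside, near the middle
Mind the look-alikes: they are no part of the job. What is shaped like the defenders but blue or white is not meant.

How it is judged:
At the end, for the whole second after the job is handed in: Ear defenders hang at rest on the bar: crown underside on it within 20 mm of its line, band square to it within 0.4 rad, upright within 0.25 rad. Red mandrel rests in the red cradle: within 12 mm lengthways, 8 mm sideways, 5 mm of seated height, in line within 0.1 rad (x of defenders_seat in the frame of rail between -0.02 and 0.02 m and z of defenders_seat in the frame of rail between 0.143 and 0.157 m and y of defenders_seat in the frame of rail between -0.09 and 0.09 m and angle between defenders's own z axis and vertical below 0.25 rad and angle between the x axis of defenders and the y axis of rail, either way round below 0.4 rad and contact force between defenders and rail above 0.5 N and linear speed of each of defenders, mandrel below 0.03 m/s and angular speed of defenders below 0.3 rad/s and x of mandrel_mid in the frame of cradle_red between -0.012 and 0.012 m and y of mandrel_mid in the frame of cradle_red between -0.008 and 0.008 m and z of mandrel_mid in the frame of cradle_red between 0.038 and 0.048 m and angle between the x axis of mandrel and the x axis of cradle_red, either way round below 0.1 rad); the robot touches nothing.
It fails at once if the ear defenders are dropped or knocked (they move freely faster than 0.5 m/s) (linear speed of defenders above 0.5 m/s and contact force between the fingers and defenders below 0.1 N).
It fails at once if the red mandrel is dropped or knocked (it moves freely faster than 0.5 m/s) (linear speed of mandrel above 0.5 m/s and contact force between the fingers and mandrel below 0.1 N).
It fails at once if the blue mandrel, stake, jar or hammer is moved more than 25 mm (distance of any of mandrel_blue, stake, jar, hammer from where it was at the start of the episode above 0.025 m).
It also fails if it takes over 59 s, if anything falls off the work surface, if the arm or the gripper's body presses on something with over 40 N, if the wrist force passes 120 N, or if a joint passes its speed limit or range.

### The arm

A 6-joint arm with a two-finger parallel gripper is mounted at the origin on the work surface. World frame = base frame: x ahead of the robot, y to its left, z up, the work surface at z = 0. Lengths are in m, angles in rad, forces in N, time in s.
With the tool pointing down it reaches from about 0.375 to 0.975 m from the base axis. Payload 3.8 kg.
Tool frame: the origin (TCP) lies midway between the tips of the shut fingers; the grasp point (between the pads) lies 19 mm behind it; z points along the fingers, x is the direction in which the jaws open and shut, and the axes are right-handed (so a half turn about z gives the same grasp; the last joint's range is limited). The gripper opens to 88 mm and grips with 3 to 60 N. Pads are 18 mm wide; open, the fingers measure 123 mm over their backs; the gripper's body (75 mm by 187 mm) begins 45 mm behind the grasp point.
Start: joints at [-0.037, 0.264, 1.604, -0, 1.274, -0.037], TCP at [0.675, -0, 0.239] pointing down, gripper open.
Joint ranges: [-2.63, 2.63], [-0.94, 2.18], [0.31, 2.57], [-1.31, 4.45], [0, 2.66], [-2.55, 2.55]. Speed limits (rad/s): [2.57, 2.57, 3.14, 3.14, 3.14, 3.14].

### API

Orientations are given as a unit quaternion [w, x, y, z].
In Python, from workcell import read_state, capture, close_job gives the robot as it stands.
- The arm moves only by the tool send_rows, never from a script. Its arguments are lists of equal length, an entry for each row: "xyz": the shift along the tool's x, y, z in cm, a list of three; "roll": the turn about the tool's z in degrees; "jaw": the closure, from 0 (fully open) to 1 (shut). In form: {"xyz": [[x, y, z], ...], "roll": [roll, ...], "jaw": [jaw, ...]}. A call has exactly 5 rows; each row is the pose to reach, as a shift and turn from the pose measured when the call began, along the tool's axes at that moment; what a row does not reach only later rows make up. A row lasts 1/12 s, in which the tool goes at most 41.7 mm and 7.16 degrees, less where a joint would pass 70% of its speed; a pose out of reach is approached as far as the arm can. A call with a gripper value outside its range is refused whole. The fingers move at their own pace and stop on an object; "newtons" is the grip in N (left out, the last holds). Time passes only in rows, so rows that repeat a pose let the fingers close, or fill a call up. It gives the time, the measured TCP pose, the force and the opening at its end, in the units of the state.
- read_state(): the state, without advancing time (a new reading comes with each control period).
- capture(name): name is "scene" or "side" or "wrist"; returns a dict with "color" (420x560x3 uint8, red, green, blue), "mtx" (3x3 intrinsics, pixels), "extrinsics" (4x4, takes a point from camera to world coordinates); the wrist camera has in their place "mount" (4x4, takes a point from camera to tool coordinates, whose origin is the TCP and whose axes are the tool frame's). Camera axes: x right, y up, looking along -z (the intrinsics and any distortion apply to the point x, -y, -z); pixel columns grow to the right and rows downward; lengths in m; the calibration is good to about 2 mm. A picture is of the moment at which its call begins: read the wrist's pose just before it. There is no depth.
- close_job(): hands the job in, once; it reports no verdict.
The state is a dict: "t": time; "joint_positions": joint angles; "joint_velocities": joint speeds; "joint_torque": joint torques, N m; "tcp_pos": TCP position; "orientation": TCP orientation; "ft_force": force on the tool from outside, world axes, zero at the start; "torque": the same for the moment, N m; "gripper_width": finger opening in m.
Only numpy, scipy, OpenCV 4.12 (cv2) and the standard library are available. Lean on these libraries where they do the work, as an engineer would, in place of code of your own. Each camera call takes 0.05 s, during which the arm holds its last target. There are 200 camera calls.

## Working session

There is one attempt and no reset: what is moved stays moved. The work goes in short steps, Python scripts to look and compute and a tool call to move; the robot and the scene stay as the last step left them, time stands still between calls to the robot, and variables do not carry over. Pictures are saved under pics/ and viewed, about 8 in all and at most 12, crops included, and the job is handed in when it is done.

Besides the shell and the picture viewer there is one more tool, called after ">>>" as a command line: name --pt "numbers of a row" for each row, then --argument value for the rest. send_rows: Moves the arm, as the interface text tells. Its arguments: {"type":"object","properties":{"xyz":{"type":"array","items":{"type":"array","items":{"type":"number"}}},"roll":{"type":"array","items":{"type":"number"}},"jaw":{"type":"array","items":{"type":"number"}},"newtons":{"type":"number"}},"required":["xyz","roll","jaw"]}

```bash
ls; mkdir -p pics; python3 - <<'E'
from workcell import read_state,capture
import cv2,pickle,numpy as np
np.set_printoptions(precision=3,suppress=True)
print(read_state())
for n in ["scene","side","wrist"]:
    c=capture(n); pickle.dump(c,open(f"pics/{n}0.pkl","wb")); cv2.imwrite(f"pics/{n}0.png",c["color"][:,:,::-1])
    print(n,{k:v for k,v in c.items() if k!="color"})
E
```

```text
pics
{'t': 0.0, 'joint_positions': array([-0.037,  0.265,  1.605, -0.   ,  1.274, -0.037]), 'joint_velocities': array([-0.001,  0.001, -0.001, -0.001, -0.001, -0.001]), 'joint_torque': array([ -0.001, -50.211, -35.687,   0.073,   0.029,  -0.   ]), 'tcp_pos': array([ 0.674, -0.   ,  0.237]), 'orientation': array([-0.   ,  1.   , -0.   , -0.001]), 'ft_force': array([-0.669,  0.368, -0.033]), 'torque': array([-0.012,  0.039, -0.015]), 'gripper_width': 0.08788322854716363}
scene {'mtx': array([[538.71 ,   0.   , 274.312],
       [  0.   , 538.71 , 198.606],
       [  0.   ,   0.   ,   1.   ]]), 'extrinsics': array([[ 0.867, -0.43 ,  0.25 ,  0.925],
       [ 0.498,  0.743, -0.448, -0.655],
       [ 0.007,  0.513,  0.858,  1.387],
       [ 0.   ,  0.   ,  0.   ,  1.   ]])}
side {'mtx': array([[389.835,   0.   , 282.473],
       [  0.   , 389.835, 209.208],
       [  0.   ,   0.   ,   1.   ]]), 'extrinsics': array([[ 0.963,  0.19 , -0.189,  0.388],
       [-0.268,  0.635, -0.725, -0.62 ],
       [-0.018,  0.749,  0.662,  0.711],
       [ 0.   ,  0.   ,  0.   ,  1.   ]])}
wrist {'mtx': array([[345.151,   0.   , 280.417],
       [  0.   , 345.151, 211.182],
       [  0.   ,   0.   ,   1.   ]]), 'mount': array([[ 1.   ,  0.001, -0.001,  0.001],
       [ 0.001, -0.95 , -0.312, -0.081],
       [-0.001,  0.312, -0.95 , -0.145],
       [ 0.   ,  0.   ,  0.   ,  1.   ]])}
```

View pics/scene0.png

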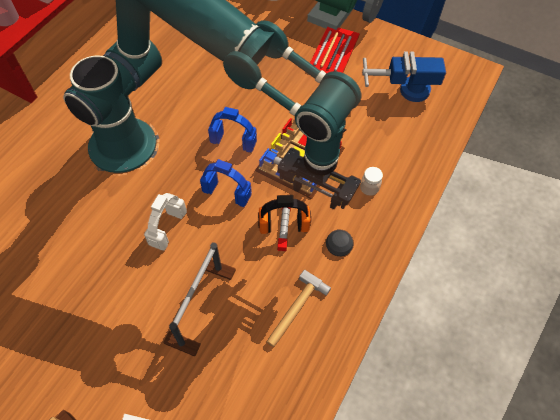

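View pics/side0.png

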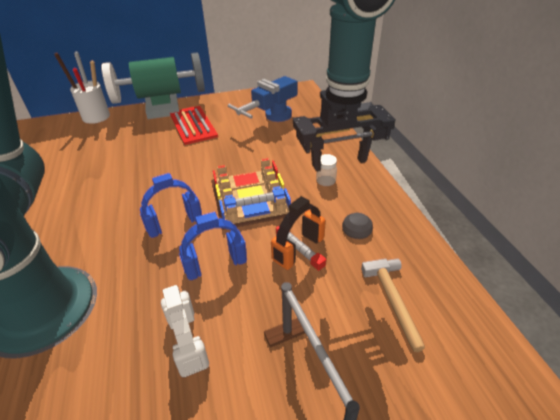

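The scene view shows the orange/black defenders at scene px (285,212), astride the red mandrel (red end at 283,243). The rail's post tops are at about (214,248) and (175,328), and the rack is at about (290,165). Look-alikes: blue defenders at (233,130) and (226,182), white ones at (163,218), and a red tool tray at (335,50) that resembles the red cradle. In the side view the rack is at (250,190), with the red marks in the farthest cradle, then yellow, then blue holding its mandrel. I'm choosing the orange pair and checking that in a close crop.

```bash
python3 - <<'E'
import cv2,numpy as np
s=cv2.imread("pics/scene0.png");d=cv2.imread("pics/side0.png")
f=lambda im,x,y,w,h,k:cv2.resize(im[y:y+h,x:x+w],None,fx=k,fy=k,interpolation=cv2.INTER_CUBIC)
# scene crop x150-350,y100-... ; side crop
a=f(s,250,110,100,150,4)      #400x600
b=f(d,200,150,133,100,3)[:300,:400] #side rack+def
b=cv2.resize(b,(400,300))
c=f(d,255,190,133,100,3);c=cv2.resize(c,(400,300))
cv2.imwrite("pics/crop1.png",np.hstack([a,np.vstack([b,c])]))
E
```

```text
(no output)
```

View pics/crop1.png

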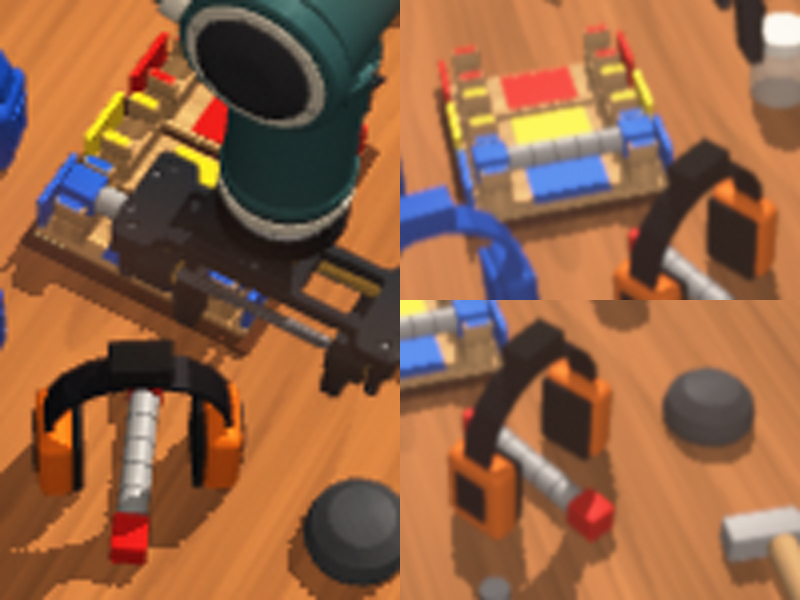

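View pics/wrist0.png

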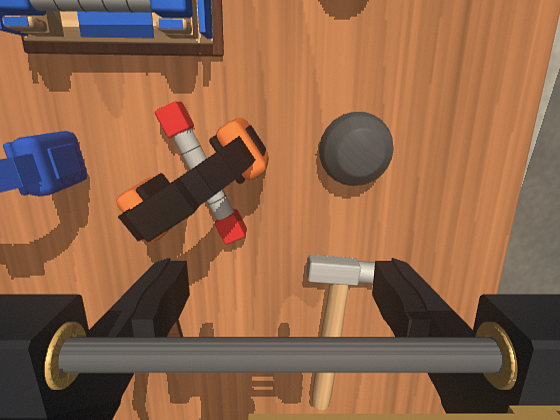

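The crop and wrist view confirm the choice: black arch with orange cups, crown at about wrist px (190,188). The mandrel runs from red end (173,118) to (231,228). The red cradle is the one farthest from the defenders. Next I'm measuring with rays and looking at the rail up close.

```bash
cat > h.py <<'E'
import numpy as np,cv2,pickle
from scipy.spatial.transform import Rotation as R
np.set_printoptions(precision=4,suppress=True)
def rot(q): return R.from_quat(np.r_[q[1:],q[0]]).as_matrix()
def pose(c,st=None):
    if "mount" in c:
        T=np.eye(4);T[:3,:3]=rot(st["orientation"]);T[:3,3]=st["tcp_pos"];return T@c["mount"]
    return c["extrinsics"]
def ray(c,px,st=None):
    E=pose(c,st);p=np.atleast_2d(px).astype(float);K=c["mtx"]
    d=np.c_[(p[:,0]-K[0,2])/K[0,0],-(p[:,1]-K[1,2])/K[1,1],-np.ones(len(p))]
    return E[:3,3],d@E[:3,:3].T
def onz(c,px,z,st=None):
    o,d=ray(c,px,st);return o+d*((z-o[2])/d[:,2])[:,None]
def tri(r1,r2):
    (o1,d1),(o2,d2)=r1,r2;d1=d1[0];d2=d2[0]
    s=np.linalg.lstsq(np.c_[d1,-d2],o2-o1,rcond=None)[0];a=o1+s[0]*d1;b=o2+s[1]*d2
    return (a+b)/2,np.linalg.norm(a-b)
def proj(c,P,st=None):
    E=pose(c,st);q=(np.atleast_2d(P)-E[:3,3])@E[:3,:3];K=c["mtx"]
    return np.c_[K[0,2]+K[0,0]*q[:,0]/-q[:,2],K[1,2]+K[1,1]*q[:,1]/q[:,2]]
def blobs(img,lo,hi,amin=20,box=None):
    h=cv2.cvtColor(img,cv2.COLOR_RGB2HSV);m=cv2.inRange(h,np.array(lo),np.array(hi))
    if lo[0]==0 and hi[0]<=6: m|=cv2.inRange(h,np.array((174,lo[1],lo[2])),np.array((180,hi[1],hi[2])))
    if box: k=np.zeros_like(m);x0,y0,x1,y1=box;k[y0:y1,x0:x1]=255;m&=k
    n,l,s,cc=cv2.connectedComponentsWithStats(m)
    return [(cc[i],s[i],cv2.minAreaRect(np.argwhere(l==i)[:,::-1].astype(np.float32))) for i in range(1,n) if s[i,4]>=amin]
E
python3 - <<'E'
from h import *
st=dict(tcp_pos=np.array([.674,0,.237]),orientation=np.array([0,1,0,-.001]))
C={n:pickle.load(open(f"pics/{n}0.pkl","rb")) for n in("scene","side","wrist")}
w=C["wrist"]
for nm,lo,hi,z in (("red",(0,150,60),(4,255,255),.026),("black",(0,0,0),(180,130,62),.152)):
    for c,s,r in blobs(w["color"],lo,hi,150,(100,80,280,260)): print(nm,c,s,r,onz(w,cv2.boxPoints(r),z,st)[:,:2].round(3).tolist(),onz(w,c,z,st))
for n in("scene","side"):
    for c,s,r in blobs(C[n]["color"],(0,170,60),(4,255,255),8,(200,100,400,300)): print(n,"red",c,s,onz(C[n],c,.026))
# rack outer corners (brown board edge) in wrist view; right front corner ~ (221,53)
print("rack corner",onz(w,[(221,42),(24,42)],.006,st))
s=C["scene"]["color"];d=C["side"]["color"]
a=cv2.resize(s[235:365,150:250],(450,585),interpolation=2);b=cv2.resize(d[275:420,262:362],(350,507),interpolation=2)
b=np.vstack([b,np.zeros((78,350,3),np.uint8)]);cv2.imwrite("pics/rail.png",np.hstack([a,b])[:,:,::-1])
E
```

```text
red [173.5074 118.3507] [155 102  39  36 881] ((173.60000610351562, 118.20001983642578), (31.304948806762695, 29.516094207763672), 63.43495178222656) [[0.549, 0.069], [0.577, 0.082], [0.588, 0.055], [0.56, 0.042]] [[0.5684 0.0621 0.026 ]]
red [231.0348 227.6172] [215 209  32  35 661] ((231.02865600585938, 227.30255126953125), (28.33208656311035, 26.416677474975586), 61.38954162597656) [[0.601, -0.047], [0.627, -0.032], [0.641, -0.061], [0.614, -0.077]] [[ 0.6206 -0.0545  0.026 ]]
black [185.6607 190.7647] [ 118  136  137  106 5355] ((185.53843688964844, 187.30767822265625), (53.8059196472168, 145.33145141601562), 56.3099365234375) [[0.556, 0.01], [0.643, 0.065], [0.662, 0.036], [0.573, -0.024]] [[0.61   0.0207 0.152 ]]
scene red [287.4242 125.697 ] [283 118  10  15  66] [[0.4292 0.3116 0.026 ]]
scene red [302.9844 139.9688] [298 135   9  11  64] [[0.4993 0.2865 0.026 ]]
scene red [281.8455 244.0818] [278 238   9  13 110] [[ 0.6204 -0.0635  0.026 ]]
side red [206.3802 128.719 ] [200 107  17  34 242] [[0.4428 0.6147 0.026 ]]
side red [274.48 166.6 ] [273 161   4  12  25] [[0.6124 0.325  0.026 ]]
side red [214.2 176.2] [213 171   3  12  20] [[0.4298 0.3298 0.026 ]]
side red [245.5694 178.9028] [234 173  24  13 216] [[0.516  0.2898 0.026 ]]
side red [277.1667 228.1667] [276 226   3   6  12] [[0.5513 0.0647 0.026 ]]
side red [318.0457 260.9486] [311 253  15  17 175] [[ 0.6137 -0.0666  0.026 ]]
rack corner [[0.6165 0.1339 0.006 ]
 [0.4218 0.1341 0.006 ]]
```

View pics/rail.png

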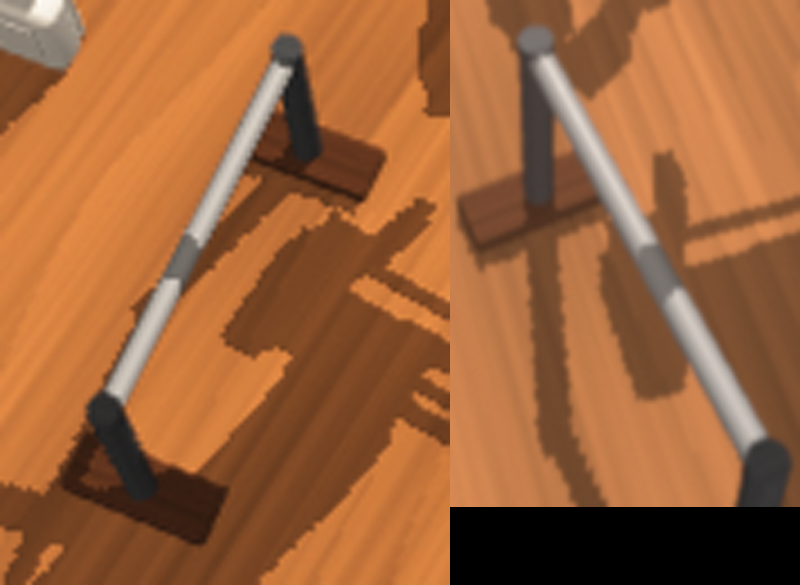

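The rail crop shows the post tops at scene px (213.8,245.2) and (173.3,324.3), and side px (286.6,285.9) and (352,403.6). The bar's dark middle band is at scene (190.2,293.2) and side (320.6,351.6).

```bash
python3 - <<'E'
from h import *
st=dict(tcp_pos=np.array([.674,0,.237]),orientation=np.array([0,1,0,-.001]))
C={n:pickle.load(open(f"pics/{n}0.pkl","rb")) for n in("scene","side","wrist")}
S,D,W=C["scene"],C["side"],C["wrist"]
for n,a,b,z in(("postA",(213.8,245.2),(286.6,285.9),.152),("postB",(173.3,324.3),(352,403.6),.152),("mid",(190.2,293.2),(320.6,351.6),.15),("crown",(285.3,198.5),(300.5,205),.152)):
    print(n,*tri(ray(S,a),ray(D,b)),onz(S,a,z),onz(D,b,z))
# orange cups
for n,c,s in(("scene",S,None),("side",D,None),("wrist",W,st)):
    for cc,ss,r in blobs(c["color"],(7,215,120),(14,255,255),40,(255,190,320,245) if n=="scene" else (268,195,330,270) if n=="side" else (100,100,280,250)): print(n,cc,ss,onz(c,cc,.06,s))
# black crown in wrist
c=np.array([.597,.004]);print("pred crown wrist",proj(W,[[.597,.004,.152],[.597,.004,.14]],st))
# red marks
for p in [(245.57,178.9)]: print("red patch",onz(D,p,.016))
for n,c,b in(("side",D,(200,150,300,200)),("scene",S,(255,100,330,150))):
  for nm,lo,hi in(("red",(0,150,80),(5,255,255)),("yel",(24,150,100),(34,255,255))):
    for cc,ss,r in blobs(c["color"],lo,hi,8,b): print(n,nm,cc,ss,onz(c,cc,.05)[0,:2],onz(c,cc,.016)[0,:2])
E
```

```text
postA [ 0.4999 -0.2066  0.1504] 0.0007299815393686367 [[ 0.5007 -0.2075  0.152 ]] [[ 0.4994 -0.2074  0.152 ]]
postB [ 0.5309 -0.4263  0.1522] 0.0013043679436692856 [[ 0.531  -0.4269  0.152 ]] [[ 0.5308 -0.4256  0.152 ]]
mid [ 0.5178 -0.3393  0.1434] 0.004547132446022474 [[ 0.5211 -0.3431  0.15  ]] [[ 0.5156 -0.3403  0.15  ]]
crown [0.5903 0.0052 0.1451] 0.005440707088808382 [[0.5903 0.004  0.152 ]] [[ 0.5889 -0.0057  0.152 ]]
scene [263.0068 222.6327] [259 207   9  27 147] [[ 0.5498 -0.0468  0.06  ]]
scene [305.3595 221.1765] [301 206  10  26 153] [[0.6501 0.0167 0.06  ]]
pred crown wrist [[169.2112 213.7685]
 [174.2184 208.5709]]
red patch [[0.5179 0.3031 0.016 ]]
side red [274.3667 166.4667] [272 161   5  13  30] [0.6044 0.2926] [0.6156 0.3396]
side red [214.2 176.4] [213 171   3  12  25] [0.4282 0.2956] [0.4303 0.3427]
side red [245.5867 178.8533] [234 173  24  13 225] [0.5116 0.2582] [0.518  0.3033]
side red [223.2222 174.5556] [221 174   5   2   9] [0.4543 0.2968] [0.4577 0.344 ]
side yel [270.  172.5] [267 172   7   2  12] [0.5849 0.2674] [0.595  0.3131]
side yel [280.375  179.
[... 266 characters left out ...]
 27] [0.4278 0.2275] [0.4299 0.2711]
side yel [249.1264 190.8077] [237 186  25  11 182] [0.5101 0.2025] [0.5164 0.2448]
side yel [227.  189.5] [224 189   7   2  12] [0.4533 0.2256] [0.4567 0.2691]
scene red [287.4795 125.9452] [283 118  11  15  73] [0.4385 0.2938] [0.4262 0.318 ]
scene red [303.     139.8769] [298 134   9  12  65] [0.5067 0.2703] [0.496  0.2938]
scene yel [275.8182 138.6667] [272 133   9  13  33] [0.4316 0.2321] [0.4191 0.2546]
scene yel [285.8333 134.5833] [283 133   6   4  12] [0.4507 0.2615] [0.4386 0.2848]
scene yel [278.8571 143.8571] [276 142   7   4  14] [0.4496 0.2195] [0.4375 0.2417]
scene yel [296.8824 148.    ] [294 146   8   4  17] [0.5052 0.2335] [0.4945 0.2561]
```

Checks: the rail posts come out 0.222 m apart (224 given) at z 0.151, and the mandrel's block centres 0.128 m apart (130 given). The red cradle is at about (0.517,0.305). I'm moving over the crown now for a close look.

>>> send_rows --pt "-2 0 0.5" --pt "-4 0 1.5" --pt "-6 0 2.5" --pt "-8 -0.4 3" --pt "-8 -0.4 3" --roll '[7, 14, 21, 28, 35]' --jaw '[0, 0, 0, 0, 0]' --newtons 20

```text
t: 0.57
tcp_pos: [0.5895, 0.0045, 0.2051]
orientation: [0.001, 0.953, -0.304, -0.004]
ft_force: [-0.6, -0.4, -1.0]
gripper_width: 0.0882
```

>>> send_rows --pt "0 0 0" --pt "0 0 0" --pt "0 0 0" --pt "0 0 0" --pt "0 0 0" --roll '[7, 14, 21, 23, 23]' --jaw '[0, 0, 0, 0, 0]'

```text
t: 0.98
tcp_pos: [0.5892, 0.0045, 0.2047]
orientation: [0.002, 0.873, -0.488, -0.004]
ft_force: [-0.3, -0.1, 0.6]
gripper_width: 0.0879
```

```bash
cat > snap.py <<'E'
import sys
from h import *
from workcell import read_state,capture
def snap(n,tag):
    st=read_state();c=capture(n);c["st"]={k:st[k] for k in("tcp_pos","orientation","gripper_width","t","ft_force")}
    pickle.dump(c,open(f"pics/{tag}.pkl","wb"));cv2.imwrite(f"pics/{tag}.png",c["color"][:,:,::-1]);
    x=rot(st["orientation"])[:,0];print(tag,st["t"],st["tcp_pos"],"head",np.degrees(np.arctan2(x[1],x[0])),"toolz",rot(st["orientation"])[:,2],st["ft_force"],st["gripper_width"]);return c
if __name__=="__main__": snap(sys.argv[1],sys.argv[2])
E
python3 snap.py wrist w1
```

```text
w1 0.9833 [0.5892 0.0045 0.2047] head -58.38046352726644 toolz [-0.0094  0.0006 -1.    ] [-0.2994 -0.0856  0.5656] 0.08792831960201186
```

View pics/w1.png

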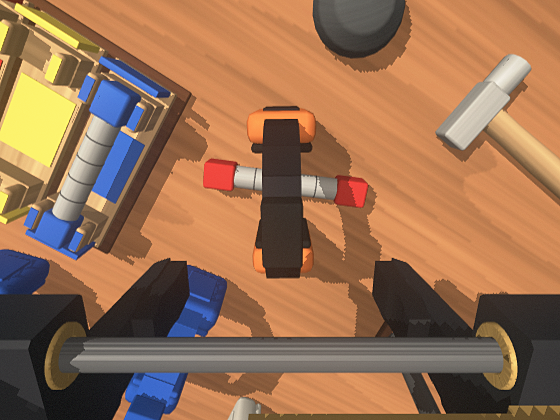

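In the w1 view the band runs straight up the picture (columns 262–303), so the jaws are already across the crown. The cups are at (281,127) and (283,258), and the mandrel blocks at (220,175) and (351,192). I'm working out where the crown is in tool axes.

```bash
python3 - <<'E'
from h import *
c=pickle.load(open("pics/w1.pkl","rb"));st=c["st"]
Rm=rot(st["orientation"])
loc=lambda P:(P-st["tcp_pos"])@Rm*100
for nm,lo,hi,z,b in(("cup",(7,180,90),(15,255,255),.072,(235,100,325,285)),("black",(0,0,0),(180,140,60),.152,(255,112,310,280)),("red",(0,150,60),(4,255,255),.02,(195,150,380,215))):
  for cc,s,r in blobs(c["color"],lo,hi,60,b):
    print(nm,cc,s); x0,y0,w,h=s[:4]
    print("  cen",loc(onz(c,cc,z,st)),onz(c,cc,z,st),"bbox TL,BR",loc(onz(c,[(x0,y0),(x0+w,y0+h)],z,st)))
g=cv2.cvtColor(c["color"],cv2.COLOR_RGB2GRAY)
print("col282",[(r,int(g[r,282])) for r in range(112,284,4)])
for r in range(115,282,8):
    k=np.where(g[r,240:330]<50)[0]+240
    if len(k):print(r,k.min(),k.max(),end='; ')
import itertools
print();print("crown rows if y0 at tool y=0,-1cm:",[proj(c,st["tcp_pos"]+Rm@np.array([0,y0+dy,st["tcp_pos"][2]-.152]),st)[0].round(0) for y0 in(0,-.01) for dy in(-.022,.022)])
E
```

```text
cup [288.3261 125.7722] [247 109  69  35 641]
  cen [[ 0.6775 -6.1812 13.2181]] [[0.6441 0.0313 0.072 ]] bbox TL,BR [[-2.514  -7.441  13.2257]
 [ 2.8844 -4.7703 13.2171]]
cup [307.6588 259.7867] [300 243  14  29 211]
  cen [[ 2.4697  5.4125 13.2981]] [[ 0.5548 -0.0448  0.072 ]] bbox TL,BR [[ 1.7617  3.7905 13.2894]
 [ 3.0693  6.6277 13.3043]]
cup [257.0899 261.0112] [253 245  13  28  89]
  cen [[-2.0263  5.5408 13.3235]] [[ 0.5301 -0.0072  0.072 ]] bbox TL,BR [[-2.3499  3.9868 13.3132]
 [-1.25    6.7369 13.3285]]
black [276.8316 126.1368] [255 119  43  27  95]
  cen [[-0.1423 -6.7527  5.2178]] [[0.6454 0.0412 0.152 ]] bbox TL,BR [[-1.3474 -7.1375  5.2214]
 [ 1.0514 -5.6568  5.2198]]
black [289.8229 161.3828] [262 139  48  44 593]
  cen [[ 0.5956 -4.7808  5.2291]] [[0.6325 0.0246 0.152 ]] bbox TL,BR [[-0.9798 -6.0479  5.2278]
 [ 1.7873 -3.5069  5.2324]]
black [287.6251 230.6391] [ 256  196   54   82 1427]
  cen [[ 0.4944 -0.5051  5.2627]] [[0.5956 0.003  0.152 ]] bbox TL,BR [[-1.3954 -2.7134  5.2559]
 [ 1.9535  2.7708  5.2801]]
red [219.0684 174.1155] [203 159  35  32 892]
  cen [[-5.
[... 426 characters left out ...]
3), (160, 50), (164, 51), (168, 52), (172, 50), (176, 53), (180, 59), (184, 61), (188, 59), (192, 59), (196, 59), (200, 47), (204, 53), (208, 53), (212, 52), (216, 51), (220, 51), (224, 51), (228, 51), (232, 49), (236, 51), (240, 52), (244, 52), (248, 52), (252, 52), (256, 51), (260, 50), (264, 58), (268, 43), (272, 43), (276, 41), (280, 157)]
123 264 297; 131 264 298; 139 263 299; 147 293 311; 155 263 299; 163 263 299; 171 262 300; 179 262 262; 203 262 301; 211 261 302; 219 261 305; 227 259 307; 235 257 308; 243 274 310; 251 262 301; 259 263 301; 267 265 300; 275 267 299; 
crown rows if y0 at tool y=0,-1cm: [array([280., 204.]), array([280., 270.]), array([279., 188.]), array([280., 256.])]
```

Cup outer edges give 14.2 cm overall (14.4 given), and the crown's shading edges at rows 200–267 match the 44 mm prediction. The crown is at tool (+0.15, −0.3) cm, so I'm descending with the tips just above its underside.

>>> send_rows --pt "0.15 -0.3 1.5" --pt "0.15 -0.3 3.5" --pt "0.15 -0.3 5.5" --pt "0.15 -0.3 7" --pt "0.15 -0.3 7.2" --roll '[0, 0, 0, 0, 0]' --jaw '[0, 0, 0, 0, 0]'

```text
t: 1.45
tcp_pos: [0.5892, 0.0049, 0.1289]
orientation: [0.004, 0.874, -0.486, -0.007]
ft_force: [-1.0, 0.1, 0.3]
gripper_width: 0.0884
```

```bash
python3 - <<'E'
from snap import *
a=snap("wrist","w2");b=snap("side","s2")["color"]
cv2.imwrite("pics/w2c.png",np.hstack([a["color"][120:420,80:480],cv2.resize(b[180:280,240:373],(400,300),interpolation=2)])[:,:,::-1])
E
```

```text
w2 1.45 [0.5892 0.0049 0.1289] head -58.202932429680125 toolz [-0.0158  0.0008 -0.9999] [-0.983   0.1192  0.3182] 0.08842507836758244
s2 1.5 [0.59   0.0049 0.1302] head -58.22025417263391 toolz [-0.0143  0.0007 -0.9999] [-0.0261  0.0535 -0.2422] 0.08818392819246074
```

View pics/w2c.png

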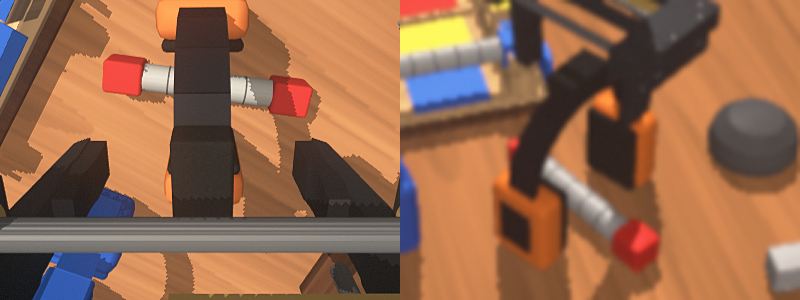

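The w2 view shows the crown centred between the fingers (crown column ≈283 against finger mean ≈281) and about 3 mm towards tool −y. I'm nudging and then closing.

>>> send_rows --pt "0.05 -0.3 -0.1" --pt "0.05 -0.3 -0.1" --pt "0.05 -0.3 -0.1" --pt "0.05 -0.3 -0.1" --pt "0.05 -0.3 -0.1" --roll '[0, 0, 0, 0, 0]' --jaw '[0, 0, 0.6, 0.8, 0.9]' --newtons 25

```text
t: 1.97
tcp_pos: [0.5944, 0.006, 0.1335]
orientation: [0.002, 0.874, -0.486, -0.005]
ft_force: [-0.6, -0.2, 0.1]
gripper_width: 0.0701
```

>>> send_rows --pt "0 0 0" --pt "0 0 0" --pt "0 0 0" --pt "0 0 0" --pt "0 0 0" --roll '[0, 0, 0, 0, 0]' --jaw '[1, 1, 1, 1, 1]'

```text
t: 2.38
tcp_pos: [0.5943, 0.0061, 0.1335]
orientation: [0.002, 0.874, -0.487, -0.005]
ft_force: [-0.7, -0.2, -0.1]
gripper_width: 0.0366
```

>>> send_rows --pt "0 0 0.15" --pt "0 0 0.15" --pt "0 0 0.15" --pt "0 0 0.15" --pt "0 0 0.15" --roll '[0, 0, 0, 0, 0]' --jaw '[1, 1, 1, 1, 1]'

```text
t: 2.8
tcp_pos: [0.5942, 0.006, 0.1317]
orientation: [0.002, 0.874, -0.487, -0.005]
ft_force: [1.3, -0.8, -1.8]
gripper_width: 0.0259
```

>>> send_rows --pt "0 0 0" --pt "0 0 0" --pt "0 0 -0.5" --pt "0 0 -1.0" --pt "0 0 -1.5" --roll '[0, 0, 0, 0, 0]' --jaw '[1, 1, 1, 1, 1]'

```text
t: 3.22
tcp_pos: [0.594, 0.006, 0.1469]
orientation: [0.003, 0.874, -0.486, -0.005]
ft_force: [0.3, -0.1, -2.7]
gripper_width: 0.0259
```

It's gripped: opening 25.9 mm (26 given) and 2.2 N of load. I'm lifting straight up.

>>> send_rows --pt "0 0 -2" --pt "0 0 -5" --pt "0 0 -8" --pt "0 0 -11.5" --pt "0 0 -13" --roll '[0, 0, 0, 0, 0]' --jaw '[1, 1, 1, 1, 1]'

```text
t: 3.63
tcp_pos: [0.5976, 0.0059, 0.2829]
orientation: [0.001, 0.874, -0.487, -0.002]
ft_force: [1.2, -0.4, -1.2]
gripper_width: 0.0257
```

>>> send_rows --pt "0 0 -1.5" --pt "0 0 -3" --pt "0 0 -4" --pt "0 0 -4" --pt "0 0 -4" --roll '[5, 10, 16, 20, 23.7]' --jaw '[1, 1, 1, 1, 1]'

```text
t: 4.05
tcp_pos: [0.5983, 0.0058, 0.3251]
orientation: [0.0, 0.754, -0.657, -0.0]
ft_force: [0.7, -0.0, -2.6]
gripper_width: 0.0263
```

```bash
python3 - <<'E'
from snap import *
a=snap("wrist","w3")["color"];b=snap("scene","c3")["color"]
cv2.imwrite("pics/w3c.png",np.hstack([a[120:420,80:480],cv2.resize(b[100:275,200:433],(400,300),interpolation=2)])[:,:,::-1])
E
```

```text
w3 4.05 [0.5983 0.0058 0.3251] head -82.1295065952271 toolz [-0.0009  0.0002 -1.    ] [ 0.6869 -0.0499 -2.5778] 0.026264690878451447
c3 4.1 [0.5979 0.0058 0.3243] head -82.27847502748719 toolz [-0.0023  0.0003 -1.    ] [-0.6149 -0.5437 -1.9153] 0.02557309082935554
```

View pics/w3c.png

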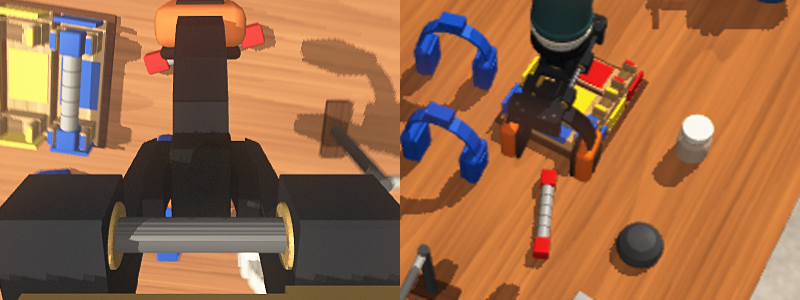

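The w3 view shows the defenders held upright and centred (crown edge at row ≈253 against 254 predicted), and the mandrel left undisturbed on the table. I'm carrying them to above the bar's middle.

>>> send_rows --pt "2 1 0" --pt "5 2 0" --pt "8.5 3.5 0" --pt "12 5 0" --pt "15 6.2 0" --roll '[0, 0, 0, 0, 0]' --jaw '[1, 1, 1, 1, 1]'

```text
t: 4.57
tcp_pos: [0.5563, -0.1531, 0.3238]
orientation: [0.001, 0.756, -0.655, -0.001]
ft_force: [0.7, -0.1, -2.2]
gripper_width: 0.026
```

>>> send_rows --pt "3.5 1.4 0" --pt "7 2.8 0" --pt "10.5 4.2 0" --pt "13 5.3 0" --pt "14.5 5.9 0" --roll '[0, 0, 0, 0, 0]' --jaw '[1, 1, 1, 1, 1]'

```text
t: 4.98
tcp_pos: [0.5171, -0.3082, 0.3239]
orientation: [0.002, 0.756, -0.655, -0.001]
ft_force: [0.5, 0.6, -2.3]
gripper_width: 0.0257
```

```bash
python3 snap.py side s4; python3 - <<'E'
from h import *
from workcell import read_state
st=read_state();Rm=rot(st["orientation"]);a=np.array([.4999,-.2066,0]);b=np.array([.5309,-.4263,0]);m=(a+b)/2
print(((m-st["tcp_pos"])@Rm*100), "rail head",np.degrees(np.arctan2(*(b-a)[1::-1])))
E
```

```text
s4 4.9833 [ 0.5171 -0.3082  0.3239] head -81.82413760987338 toolz [-0.0045 -0.0013 -1.    ] [ 0.4727  0.6367 -2.2523] 0.025723544327577164
[ 0.5362  0.0432 32.3763] rail head -81.9685007766767
```

>>> send_rows --pt "0.5 0 1.5" --pt "0.5 0 4" --pt "0.5 0 7" --pt "0.5 0 10" --pt "0.5 0 12" --roll '[0, 0, 0, 0, 0]' --jaw '[1, 1, 1, 1, 1]'

```text
t: 5.45
tcp_pos: [0.5154, -0.3142, 0.2006]
orientation: [0.003, 0.756, -0.655, -0.003]
ft_force: [-0.5, -0.1, -3.0]
gripper_width: 0.0261
```

```bash
python3 - <<'E'
from snap import *
a=snap("side","s5")["color"];b=snap("scene","c5")["color"]
cv2.imwrite("pics/s5c.png",np.hstack([cv2.resize(a[240:420,220:400],(400,400),interpolation=2),cv2.resize(b[220:365,130:275],(400,400),interpolation=2)])[:,:,::-1])
E
```

```text
s5 5.45 [ 0.5154 -0.3142  0.2006] head -81.78504625560521 toolz [-0.0082 -0.0008 -1.    ] [-0.5049 -0.1335 -3.0234] 0.026128758124153544
c5 5.5 [ 0.5135 -0.3129  0.1963] head -81.79003797165245 toolz [-0.0138  0.0029 -0.9999] [-1.8107 -0.125  -5.458 ] 0.02561532047781038
```

View pics/s5c.png

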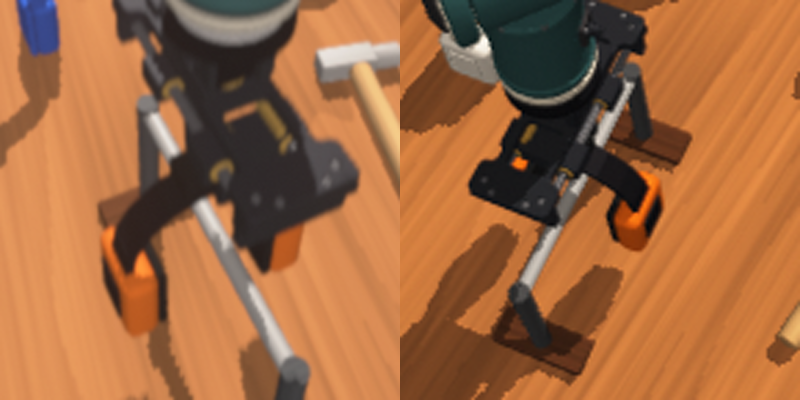

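The cups straddle the bar, one on each side and square to it. I'm lowering to just above contact, then easing down.

>>> send_rows --pt "0.1 -0.1 1" --pt "0.1 -0.1 2" --pt "0.1 -0.1 3" --pt "0.1 -0.1 3.5" --pt "0.1 -0.1 3.5" --roll '[0, 0, 0, 0, 0]' --jaw '[1, 1, 1, 1, 1]'

```text
t: 5.97
tcp_pos: [0.5139, -0.3133, 0.1623]
orientation: [0.004, 0.756, -0.655, -0.007]
ft_force: [-0.6, -0.7, -3.0]
gripper_width: 0.0257
```

>>> send_rows --pt "0 0 0" --pt "0 0 0.1" --pt "0 0 0.2" --pt "0 0 0.3" --pt "0 0 0.3" --roll '[0, 0, 0, 0, 0]' --jaw '[1, 1, 1, 1, 1]'

```text
t: 6.38
tcp_pos: [0.514, -0.3134, 0.1595]
orientation: [0.004, 0.756, -0.655, -0.007]
ft_force: [0.4, 0.6, -2.2]
gripper_width: 0.0256
```

>>> send_rows --pt "0 -0.15 0.1" --pt "0 -0.15 0.2" --pt "0 -0.15 0.3" --pt "0 -0.15 0.4" --pt "0 -0.15 0.4" --roll '[0, 0, 0, 0, 0]' --jaw '[1, 1, 1, 1, 1]'

```text
t: 6.8
tcp_pos: [0.5152, -0.3131, 0.1551]
orientation: [0.004, 0.756, -0.655, -0.007]
ft_force: [0.4, 0.8, -2.1]
gripper_width: 0.0258
```

>>> send_rows --pt "0 0 0.05" --pt "0 0 0.1" --pt "0 0 0.15" --pt "0 0 0.2" --pt "0 0 0.2" --roll '[0, 0, 0, 0, 0]' --jaw '[1, 1, 1, 1, 1]'

```text
t: 7.22
tcp_pos: [0.5152, -0.3131, 0.1535]
orientation: [0.004, 0.756, -0.655, -0.007]
ft_force: [-1.5, 0.8, -0.5]
gripper_width: 0.0255
```

Contact: the load has dropped from 2.2 to 0.5 N at the expected height. One more small step, then I'll release gradually.

>>> send_rows --pt "0 0 0.05" --pt "0 0 0.08" --pt "0 0 0.08" --pt "0 0 0.08" --pt "0 0 0.08" --roll '[0, 0, 0, 0, 0]' --jaw '[1, 1, 1, 1, 1]' --newtons 8

```text
t: 7.63
tcp_pos: [0.5153, -0.3131, 0.1534]
orientation: [0.004, 0.756, -0.655, -0.007]
ft_force: [-2.7, 2.8, 6.0]
gripper_width: 0.0259
```

>>> send_rows --pt "0 0 0" --pt "0 0 0" --pt "0 0 0" --pt "0 0 0" --pt "0 0 0" --roll '[0, 0, 0, 0, 0]' --jaw '[0.7, 0.65, 0.6, 0.55, 0.5]'

```text
t: 8.05
tcp_pos: [0.5154, -0.3132, 0.1531]
orientation: [0.004, 0.756, -0.655, -0.007]
ft_force: [-0.8, -0.6, 0.5]
gripper_width: 0.0434
```

>>> send_rows --pt "0 0 0" --pt "0 0 0" --pt "0 0 0" --pt "0 0 0" --pt "0 0 0" --roll '[0, 0, 0, 0, 0]' --jaw '[0.4, 0.4, 0.4, 0.4, 0.4]'

```text
t: 8.47
tcp_pos: [0.5153, -0.3132, 0.1531]
orientation: [0.004, 0.756, -0.655, -0.007]
ft_force: [-0.5, 0.2, 0.3]
gripper_width: 0.0528
```

```bash
python3 - <<'E'
from snap import *
a=snap("side","s6");b=snap("scene","c6");w=snap("wrist","w6")
for n,c,x in(("side",a,(210,300,400,420)),("scene",b,(130,220,275,365)),("wrist",w,(150,60,420,330))):
    for cc,s,r in blobs(c["color"],(5,200,100),(13,255,255),40,x): print(n,cc,s)
E
```

```text
s6 8.4667 [ 0.5153 -0.3132  0.1531] head -81.78499188418229 toolz [-0.0147  0.0034 -0.9999] [-0.527   0.2214  0.2831] 0.052801996698984895
c6 8.5167 [ 0.5154 -0.3132  0.1531] head -81.78313496181534 toolz [-0.0147  0.0034 -0.9999] [-0.5605  0.4437  0.1388] 0.052781932808098356
w6 8.5667 [ 0.5154 -0.3132  0.1531] head -81.7843512489155 toolz [-0.0146  0.0033 -0.9999] [-0.3303 -0.2887 -0.9055] 0.05264018717067366
side [281.1077 384.5275] [268 359  24  44 455]
side [345.3556 367.6   ] [340 362  12  12  90]
scene [218.4703 304.7123] [211 289  18  29 219]
```

>>> send_rows --pt "0 0 -0.5" --pt "0 0 -1.5" --pt "0 0 -3.5" --pt "0 0 -7" --pt "0 0 -10" --roll '[0, 0, 0, 0, 0]' --jaw '[0.4, 0.4, 0.4, 0.2, 0]' --newtons 25

```text
t: 9.03
tcp_pos: [0.5166, -0.3133, 0.2549]
orientation: [0.004, 0.756, -0.655, -0.007]
ft_force: [0.7, -0.9, -0.0]
gripper_width: 0.0637
```

>>> send_rows --pt "-3 0 -2" --pt "-6.5 0 -4" --pt "-10 -1.5 -4" --pt "-13.5 -3 -4" --pt "-17 -4.5 -4" --roll '[0, 0, 0, 0, 0]' --jaw '[0, 0, 0, 0, 0]'

```text
t: 9.45
tcp_pos: [0.5379, -0.1376, 0.2978]
orientation: [0.003, 0.756, -0.655, -0.005]
ft_force: [0.7, 0.0, -0.2]
gripper_width: 0.0882
```

```bash
python3 - <<'E'
from snap import *
a=snap("side","s7")["color"];b=snap("scene","c7")["color"]
cv2.imwrite("pics/s7c.png",np.hstack([cv2.resize(a[240:420,220:400],(400,400),interpolation=2),cv2.resize(b[220:365,130:275],(400,400),interpolation=2)])[:,:,::-1])
E
```

```text
s7 9.45 [ 0.5379 -0.1376  0.2978] head -81.84582701321415 toolz [-0.0115  0.0027 -0.9999] [ 0.7138  0.0458 -0.233 ] 0.08824724136223784
c7 9.5 [ 0.5393 -0.1311  0.2973] head -81.61359903698316 toolz [-0.0111  0.0086 -0.9999] [-0.0052  4.3272  0.1333] 0.08841156566188633
```

View pics/s7c.png

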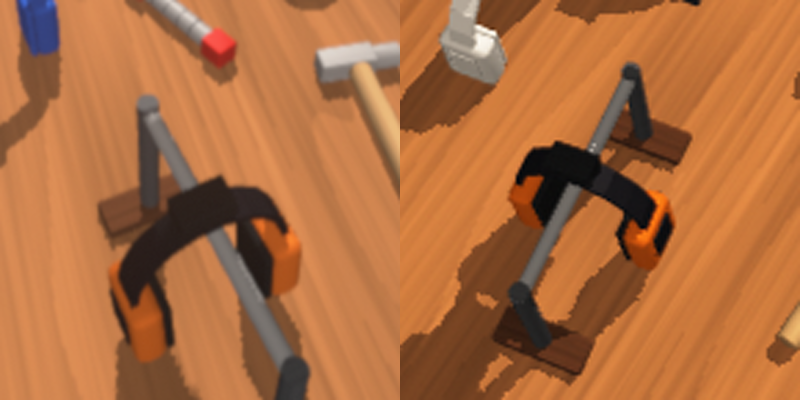

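The s7 view shows the defenders hanging on the bar, upright and square, one cup on each side. The red mandrel is still where it was. Next I'm going above the mandrel with the jaws turned across its shaft (heading ≈ +24°).

>>> send_rows --pt "-3 -2 1" --pt "-6 -4 3" --pt "-9 -5.5 5" --pt "-12.4 -7.3 7" --pt "-12.4 -7.3 9.5" --roll '[-7, -14, -21, -28, -35]' --jaw '[0, 0, 0, 0, 0]'

```text
t: 9.97
tcp_pos: [0.5942, 0.004, 0.2037]
orientation: [-0.002, 0.921, -0.39, -0.005]
ft_force: [0.5, -0.6, 0.4]
gripper_width: 0.088
```

>>> send_rows --pt "0 0 0" --pt "0 0 0" --pt "0 0 0" --pt "0 0 0" --pt "0 0 0" --roll '[-7, -14, -21, -28, -35]' --jaw '[0, 0, 0, 0, 0]'

```text
t: 10.38
tcp_pos: [0.5945, 0.0031, 0.2044]
orientation: [-0.003, 0.996, -0.092, -0.003]
ft_force: [0.3, 0.5, -0.2]
gripper_width: 0.0884
```

>>> send_rows --pt "0 0 0" --pt "0 0 0" --pt "0 0 0" --pt "0 0 0" --pt "0 0 0" --roll '[-7, -14, -21, -28, -35]' --jaw '[0, 0, 0, 0, 0]'

```text
t: 10.8
tcp_pos: [0.5949, 0.002, 0.2053]
orientation: [-0.004, 0.977, 0.214, -0.002]
ft_force: [0.4, -0.1, 1.1]
gripper_width: 0.088
```

```bash
cat > mand.py <<'E'
from snap import *
c=snap("wrist",sys.argv[1]);st=c["st"];Rm=rot(st["orientation"])
ps=[]
for cc,s,r in blobs(c["color"],(0,150,50),(5,255,255),150):
    P=onz(c,cc,.022,st)[0];print(cc,s,P,((P-st["tcp_pos"])@Rm*100));ps.append((s[4],P))
ps=[p for a,p in sorted(ps,key=lambda t:-t[0])[:2]]
if len(ps)==2:
    d=ps[1]-ps[0];m=sum(ps)/2;m[2]=.013;print("len",np.linalg.norm(d),"head",np.degrees(np.arctan2(d[1],d[0])),"mid",m,"tool cm",(m-st["tcp_pos"])@Rm*100)
    l=d@Rm;print("jaw roll needed (mod 180)",np.degrees(np.arctan2(l[1],l[0]))-90)
E
python3 mand.py w8
```

```text
w8 10.8 [0.5949 0.002  0.2053] head 24.720535687178952 toolz [-0.0055  0.0062 -1.    ] [ 0.4261 -0.1419  1.0514] 0.08797685390835622
[275.4978 116.6101] [262 100  28  34 890] [0.5642 0.0603 0.022 ] [-0.3073 -6.4347 18.38  ]
[276.6876 246.6585] [265 229  25  32 653] [ 0.619  -0.0574  0.022 ] [-0.2511  6.5496 18.2772]
len 0.12984796923254857 head -65.03169774308296 mid [0.5916 0.0015 0.013 ] tool cm [-0.277   0.0646 19.2286]
jaw roll needed (mod 180) -0.24777358384059767
```

The mandrel's block spacing is 0.1298 m (0.130 given), so the fix is good. Before descending I'm checking that the gripper body (bottom at z ≈ 0.068) clears the nearby blue defenders.

```bash
python3 - <<'E'
from h import *
S=pickle.load(open("pics/c7.pkl","rb"));D=pickle.load(open("pics/s7.pkl","rb"));W=pickle.load(open("pics/w8.pkl","rb"));st=W["st"]
Rm=rot(st["orientation"])
for n,c,s,b in(("scene",S,None,(190,100,262,215)),("side",D,None,(130,170,255,285)),("wrist",W,st,(0,0,560,330))):
    for cc,ss,r in blobs(c["color"],(108,140,40),(125,255,255),80,b):
        x,y,w,h=ss[:4];print(n,cc.round(0),ss,end=" ")
        h_=cv2.cvtColor(c["color"],cv2.COLOR_RGB2HSV);m=cv2.inRange(h_,(108,140,40),(125,255,255))[y:y+h,x:x+w]
        q=np.argwhere(m)[:,::-1]+[x,y]
        for z in(.0,.07,.1):
            P=onz(c,q,z,s);l=(P-st["tcp_pos"])@Rm*100
            k=l[:,0].argmax();print("z",z,"max toolx",l[k,:2],P[k,:2],end=" | ")
        print()
E
python3 -c "
import cv2;a=cv2.imread('pics/w8.png');b=cv2.imread('pics/c7.png')
import numpy as np
cv2.imwrite('pics/v8.png',np.hstack([a[0:400,0:400],cv2.resize(b[80:260,180:360],(400,400),interpolation=2)]))"
```

```text
scene [210. 177.] [201 160  22  34 406] z 0.0 max toolx [-20.8693 -16.9767] [0.3332 0.0702] | z 0.07 max toolx [-19.7026 -12.4584] [0.3631 0.0336] | z 0.1 max toolx [-19.2026 -10.5221] [0.3759 0.018 ] | 
side [156. 201.] [141 174  48  62 665] z 0.0 max toolx [ -8.4952 -43.0812] [0.3364 0.3591] | z 0.07 max toolx [-12.0852 -34.1728] [0.3415 0.2627] | z 0.1 max toolx [-13.6237 -30.355 ] [0.3436 0.2214] | 
side [207. 235.] [ 180  190   65   88 1615] z 0.0 max toolx [ -0.9386 -22.3675] [0.4917 0.2025] | z 0.07 max toolx [ -5.2725 -15.4984] [0.4814 0.1216] | z 0.1 max toolx [ -7.1299 -12.5545] [0.477  0.0869] | 
side [249. 210.] [243 204  12  12 110] z 0.0 max toolx [  1.6729 -21.2008] [0.5203 0.2029] | z 0.07 max toolx [ -2.9181 -14.4465] [0.5072 0.1219] | z 0.1 max toolx [ -4.8857 -11.5518] [0.5016 0.0872] | 
wrist [282.   8.] [247   0  61  26 797] z 0.0 max toolx [  2.5278 -16.3685] [0.5483 0.1626] | z 0.07 max toolx [  2.0464 -14.7146] [0.5512 0.1451] | z 0.1 max toolx [  1.84   -14.0059] [0.5524 0.1376] | 
wrist [346.  11.] [327   0  42  28 820] z 0.0 max toolx [  8.1354 -14.2014] [0
[... 237 characters left out ...]
[  7.6281 -14.5826] [0.6024 0.1672] | z 0.1 max toolx [  6.8255 -13.8879] [0.5982 0.1574] | 
wrist [338.  29.] [327  21  22  17 186] z 0.0 max toolx [  6.3228 -14.0396] [0.5925 0.1573] | z 0.07 max toolx [  5.0842 -12.8504] [0.5866 0.1409] | z 0.1 max toolx [  4.5533 -12.3408] [0.5841 0.1338] | 
wrist [67. 92.] [   0   34  156  103 6466] z 0.0 max toolx [-11.8003  -9.6083] [0.4464 0.0412] | z 0.07 max toolx [-9.4231 -9.3032] [0.4696 0.048 ] | z 0.1 max toolx [-8.4043 -9.1724] [0.4796 0.0509] | 
wrist [137. 108.] [132  89  12  41 175] z 0.0 max toolx [-13.0433  -8.7999] [0.4385 0.0287] | z 0.07 max toolx [-10.4181  -8.6561] [0.4633 0.0379] | z 0.1 max toolx [-9.293  -8.5945] [0.4739 0.0419] |
```

View pics/v8.png

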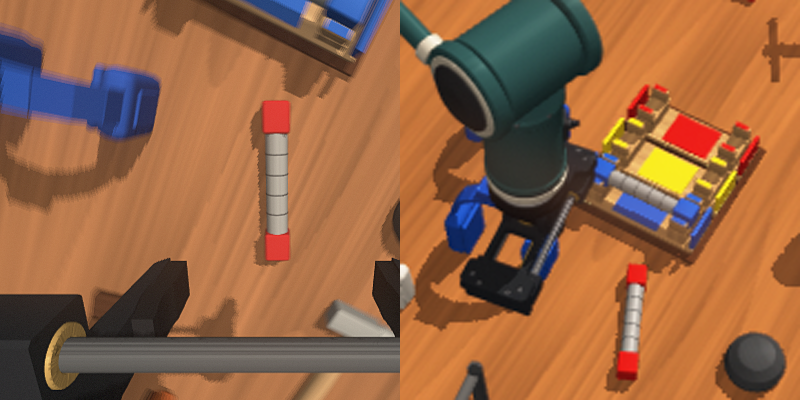

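In the v8 view the shaft is upright in the picture (blocks at (275,117) and (277,247)), square to the jaws. The blue cup ends about 1.4 cm clear of the gripper body. Descending.

>>> send_rows --pt "-0.28 0.06 3" --pt "-0.28 0.06 6.5" --pt "-0.28 0.06 10" --pt "-0.28 0.06 13.5" --pt "-0.28 0.06 15.5" --roll '[0, 0, 0, 0, 0]' --jaw '[0, 0, 0, 0, 0]'

```text
t: 11.27
tcp_pos: [0.5895, 0.0005, 0.0469]
orientation: [-0.004, 0.977, 0.215, -0.004]
ft_force: [0.4, -0.1, -0.2]
gripper_width: 0.0882
```

>>> send_rows --pt "0 0 0" --pt "0 0 0" --pt "0 0 0" --pt "0 0 0" --pt "0 0 0" --roll '[0, 0, 0, 0, 0]' --jaw '[0, 0, 0, 0, 0]'

```text
t: 11.68
tcp_pos: [0.5916, 0.0003, 0.0495]
orientation: [-0.003, 0.977, 0.215, -0.002]
ft_force: [0.2, 0.2, 0.4]
gripper_width: 0.0879
```

```bash
python3 mand.py w9
```

```text
w9 11.6833 [0.5916 0.0003 0.0495] head 24.822033866267073 toolz [-0.0054  0.0057 -1.    ] [0.2493 0.1845 0.4174] 0.0879393811238347
[280.7575 129.2319] [ 255   99   53   62 3213] [0.565  0.0611 0.022 ] [ 0.1468 -6.6175  2.7981]
[277.3774 330.0192] [257 311  43  26 416] [ 0.6118 -0.045   0.022 ] [-0.0591  4.9749  2.7124]
len 0.11594511054510172 head -66.19559793966222 mid [0.5884 0.0081 0.013 ] tool cm [ 0.0461 -0.8146  3.6553]
jaw roll needed (mod 180) 1.0176562899948607
```

>>> send_rows --pt "0.05 0 1" --pt "0.05 0 2" --pt "0.05 0 3" --pt "0.05 0 4" --pt "0.05 0 4.3" --roll '[0.5, 0.5, 0.5, 0.5, 0.5]' --jaw '[0, 0, 0, 0.2, 0.4]' --newtons 50

```text
t: 12.15
tcp_pos: [0.5893, 0.0009, 0.0033]
orientation: [-0.004, 0.978, 0.211, -0.004]
ft_force: [-0.6, -0.5, 0.0]
gripper_width: 0.0766
```

>>> send_rows --pt "0 0 0.1" --pt "0 0 0.1" --pt "0 0 0.1" --pt "0 0 0.1" --pt "0 0 0.1" --roll '[0, 0, 0, 0, 0]' --jaw '[0.6, 0.6, 0.6, 0.6, 0.6]'

```text
t: 12.57
tcp_pos: [0.5893, 0.0009, 0.0024]
orientation: [-0.004, 0.978, 0.211, -0.005]
ft_force: [0.1, -0.0, 0.7]
gripper_width: 0.0437
```

>>> send_rows --pt "0.2 0 -0.1" --pt "0.2 0 -0.1" --pt "0.2 0 -0.1" --pt "0.2 0 -0.1" --pt "0.2 0 -0.1" --roll '[0, 0, 0, 0, 0]' --jaw '[0.6, 0.7, 0.8, 0.9, 1]'

```text
t: 12.98
tcp_pos: [0.591, 0.0016, 0.0037]
orientation: [-0.004, 0.978, 0.211, -0.005]
ft_force: [-2.0, -1.1, 3.1]
gripper_width: 0.0209
```

>>> send_rows --pt "0 0 0" --pt "0 0 0" --pt "0 0 0" --pt "0 0 0" --pt "0 0 0" --roll '[0, 0, 0, 0, 0]' --jaw '[1, 1, 1, 1, 1]'

```text
t: 13.4
tcp_pos: [0.591, 0.0016, 0.0037]
orientation: [-0.004, 0.978, 0.211, -0.005]
ft_force: [-0.9, 0.2, 2.0]
gripper_width: 0.0209
```

>>> send_rows --pt "0 0 0" --pt "0 0 -0.5" --pt "0 0 -1.5" --pt "0 0 -3" --pt "0 0 -4" --roll '[0, 0, 0, 0, 0]' --jaw '[1, 1, 1, 1, 1]'

```text
t: 13.82
tcp_pos: [0.5916, 0.0014, 0.0448]
orientation: [-0.004, 0.978, 0.211, -0.004]
ft_force: [0.1, 0.5, -1.9]
gripper_width: 0.0208
```

The mandrel is held (opening 20.9 mm, load change about 3.9 N). I'm lifting it clear and refining the red cradle's position from the now unobstructed fixed-camera frames.

>>> send_rows --pt "0 0 -3" --pt "0 0 -6.5" --pt "0 0 -10" --pt "0 0 -12" --pt "0 0 -13" --roll '[0, 0, 0, 0, 0]' --jaw '[1, 1, 1, 1, 1]'

```text
t: 14.23
tcp_pos: [0.5955, 0.0006, 0.18]
orientation: [-0.003, 0.978, 0.211, -0.001]
ft_force: [0.8, -0.2, -2.4]
gripper_width: 0.0204
```

```bash
python3 - <<'E'
from h import *
S=pickle.load(open("pics/c7.pkl","rb"));D=pickle.load(open("pics/s7.pkl","rb"))
out={}
for n,c,b in(("scene",S,(255,90,350,200)),("side",D,(200,145,300,225))):
  for nm,lo,hi in(("red",(0,150,80),(5,255,255)),("yel",(22,150,90),(34,255,255)),("blu",(106,140,60),(125,255,255))):
    for cc,ss,r in blobs(c["color"],lo,hi,8,b): print(n,nm,cc.round(1),ss); out.setdefault((n,nm),[]).append((ss[4],cc))
for nm in("red","yel"):
    a=max(out["scene",nm],key=lambda t:t[0])[1];b=max(out["side",nm],key=lambda t:t[0])[1]
    print(nm,"patch",*tri(ray(S,a),ray(D,b)),onz(S,a,.016),onz(D,b,.016))
E
```

```text
scene red [287.5 125.9] [283 118  11  15  75]
scene red [296.8 119.1] [295 118   5   3   9]
scene red [310.9 140.9] [298 131  27  20 291]
scene red [333.2 136.1] [331 135   6   3  12]
scene red [336.1 149.8] [332 141  10  18  66]
scene red [327.5 145.9] [325 145   6   3  10]
scene red [286.5 199. ] [283 199   8   1   8]
scene yel [276.4 141.1] [271 133  12  16  87]
scene yel [285.9 134.6] [283 133   7   4  16]
scene yel [300.1 156.4] [287 146  28  22 327]
scene yel [322.8 152.2] [320 150   7   5  18]
scene yel [325.9 165.1] [322 157  10  18  73]
scene yel [316.4 162.1] [313 160   7   5  17]
scene blu [274.1 150.2] [272 149   6   3  10]
scene blu [271.  155.7] [268 151   9  11  64]
scene blu [288.1 173.4] [278 167  22  14 135]
scene blu [312.  168.7] [310 167   5   4  10]
scene blu [308.6 173.6] [303 170  12   9  64]
scene blu [315.3 179.7] [311 174   9  12  23]
scene blu [305.  178.7] [303 177   5   4  10]
side red [275.2 168.4] [272 161   6  17  49]
side red [214.2 176.5] [213 171   3  12  24]
side red [245.5 178.8] [234 173  24  13 227]
side red [223.2 174.6] [221 174   5   2   9]
side yel [269.9 172.6] [267 171   7   4  17]
side yel [224.6 180.2] [221 179   7   3  16]
side yel [274.3 181.2] [271 180   8   4  23]
side yel [281.5 183.1] [280 180   4   7  19]
side yel [217.6 191. ] [215 184   6  15  43]
side yel [249.1 190.8] [237 186  25  11 185]
side yel [227.  189.5] [224 188   7   4  20]
side blu [280.9 193.9] [273 188  17  19 105]
side blu [229.6 201.7] [225 197  10  10  77]
side blu [221.  207.7] [220 202   3  12  15]
side blu [255.2 208.9] [243 203  25  13 233]
side blu [212.3 220. ] [200 213  32  12 242]
red patch [0.5186 0.3047 0.0145] 0.0013708142155703087 [[0.5196 0.303  0.016 ]] [[0.5179 0.3035 0.016 ]]
yel patch [0.5172 0.232  0.0227] 0.007951297316387043 [[0.5184 0.2328 0.016 ]] [[0.5162 0.2451 0.016 ]]
```

```bash
python3 - <<'E'
from h import *
from workcell import read_state
S=pickle.load(open("pics/c7.pkl","rb"))
a=onz(S,[(333.2,136.1),(327.5,145.9),(296.8,119.1)],.058);print("red cheeks",a)
b=onz(S,[(322.8,152.2),(316.4,162.1),(285.9,134.6)],.058);print("yel",b)
print("notch +x y:",a[:2].mean(0),b[:2].mean(0)); d=a[0]-a[2];print("row dir deg",np.degrees(np.arctan2(d[1],d[0])), np.degrees(np.arctan2(*(b[0]-b[2])[1::-1])))
e=onz(S,[(287.5,125.9),(336.1,149.8),(276.4,141.1),(325.9,165.1)],.045);print("end plates",e,(e[0]+e[1])/2,(e[2]+e[3])/2,np.degrees(np.arctan2(*(e[1]-e[0])[1::-1])))
st=read_state();Rm=rot(st["orientation"]);print((np.array([.519,.303,.18])-st["tcp_pos"])@Rm*100)
E
```

```text
red cheeks [[0.5831 0.3244 0.058 ]
 [0.5848 0.2821 0.058 ]
 [0.4535 0.3268 0.058 ]]
yel [[0.5832 0.2539 0.058 ]
 [0.5833 0.2118 0.058 ]
 [0.4537 0.2561 0.058 ]]
notch +x y: [0.5839 0.3033 0.058 ] [0.5833 0.2328 0.058 ]
row dir deg -1.0522270688455813 -0.9709525577962731
end plates [[0.4367 0.2976 0.045 ]
 [0.6111 0.2913 0.045 ]
 [0.436  0.2281 0.045 ]
 [0.6099 0.2249 0.045 ]] [0.5239 0.2944 0.045 ] [0.5229 0.2265 0.045 ] -2.047873295384863
[  5.4952 -30.7013   0.1904]
```

The red cradle's centre is about (0.5185,0.304) at heading −1°. Cheeks, floor patch and yellow spacing (70.5 mm against 70 given) agree within about 1 mm. I'm carrying the mandrel there while turning it.

>>> send_rows --pt "0.4 -2 -0.5" --pt "0.9 -5 -1" --pt "1.5 -8.5 -1.5" --pt "2.1 -12 -1.5" --pt "2.7 -15.3 -1.5" --roll '[-6.5, -13, -20, -26.5, -33]' --jaw '[1, 1, 1, 1, 1]'

```text
t: 14.65
tcp_pos: [0.5559, 0.1523, 0.1956]
orientation: [-0.003, 0.876, 0.482, -0.0]
ft_force: [-0.1, 0.8, -3.0]
gripper_width: 0.0207
```

>>> send_rows --pt "2.4 -2.6 0" --pt "4.8 -5.2 0" --pt "7.2 -7.8 0" --pt "9 -9.8 0" --pt "10.5 -11.3 0" --roll '[-6.5, -13, -20, -26.5, -31.5]' --jaw '[1, 1, 1, 1, 1]'

```text
t: 15.07
tcp_pos: [0.5148, 0.3035, 0.1955]
orientation: [-0.004, 0.71, 0.704, -0.0]
ft_force: [0.6, -0.3, -2.3]
gripper_width: 0.0207
```

```bash
cat > tgt.py <<'E'
from h import *
from workcell import read_state
st=read_state();Rm=rot(st["orientation"]);x=Rm[:,0]
print(st["tcp_pos"],"head",np.degrees(np.arctan2(x[1],x[0])),"toolz",Rm[:,2],"shift cm at z=.039:",(np.array([.5185,.304,.039])-st["tcp_pos"])@Rm*100,st["ft_force"],st["joint_positions"])
E
python3 tgt.py; python3 mand.py w10
```

```text
[0.5148 0.3035 0.1955] head 89.52785124587895 toolz [-0.0054  0.0052 -1.    ] shift cm at z=.039: [-0.0255  0.4596 15.6466] [ 0.6212 -0.3247 -2.3186] [ 0.487   0.1509  1.8208  0.0077  1.1723 -1.0786]
w10 15.0667 [0.5148 0.3035 0.1955] head 89.52785124587895 toolz [-0.0054  0.0052 -1.    ] [ 0.6212 -0.3247 -2.3186] 0.020664700331924832
[281.6236  92.4942] [249  89  67   8 518] [0.4297 0.3063 0.022 ] [ 0.1263 -8.413  17.3958]
[281.4337 142.3254] [ 245  102   73   83 5735] [0.4727 0.3058 0.022 ] [ 0.1102 -4.1142 17.3723]
[279.8651 400.6643] [ 253  373   55   41 1275] [0.7737 0.3015 0.022 ] [-0.072  25.9932 17.2071]
len 0.3010844104455792 head -0.8188209301293998 mid [0.6232 0.3037 0.013 ] tool cm [ 0.0144 10.9444 18.1897]
jaw roll needed (mod 180) 0.346672780915668
```

The held block's end is at row 102 against 101 predicted, so the mandrel is centred in the grip, and the red end plate lines up with it (column 281.6 against 281.4). I'm lowering to just above the cheeks.

>>> send_rows --pt "0.05 0.2 2" --pt "0.05 0.45 4.5" --pt "0.05 0.45 7" --pt "0.05 0.45 9.5" --pt "0.05 0.45 11.5" --roll '[0.5, 0.5, 0.5, 0.5, 0.5]' --jaw '[1, 1, 1, 1, 1]'

```text
t: 15.53
tcp_pos: [0.5164, 0.3071, 0.0776]
orientation: [-0.005, 0.712, 0.702, -0.001]
ft_force: [-1.5, 0.1, -3.0]
gripper_width: 0.0205
```

>>> send_rows --pt "0 0 0" --pt "0 0 0" --pt "0 0 0" --pt "0 0 0" --pt "0 0 0" --roll '[0, 0, 0, 0, 0]' --jaw '[1, 1, 1, 1, 1]'

```text
t: 15.95
tcp_pos: [0.5179, 0.3078, 0.0797]
orientation: [-0.005, 0.712, 0.702, 0.001]
ft_force: [0.8, 0.5, -3.3]
gripper_width: 0.0207
```

```bash
python3 tgt.py; python3 mand.py w11 | head -6; python3 - <<'E'
from snap import *
a=snap("scene","c11")["color"];b=cv2.imread("pics/w11.png")[:,:,::-1]
cv2.imwrite("pics/v11.png",np.hstack([b[0:400,100:460],cv2.resize(a[90:215,230:360],(416,400),interpolation=2)])[:,:,::-1])
E
```

```text
[0.5179 0.3078 0.0797] head 89.23627062831359 toolz [-0.0056  0.0082 -1.    ] shift cm at z=.039: [-0.4077  0.0911  4.0663] [ 0.7796  0.4874 -3.3407] [ 0.4893  0.2736  1.9057  0.012   0.9635 -1.0751]
w11 15.95 [0.5179 0.3078 0.0797] head 89.23627062831359 toolz [-0.0056  0.0082 -1.    ] [ 0.7796  0.4874 -3.3407] 0.020678769619773912
[270.2407  83.4018] [ 217   77  107   14 1471] [0.4301 0.304  0.022 ] [-0.5427 -8.7375  5.8159]
[275.1191 163.3903] [ 231  102   92  160 8327] [0.4746 0.3058 0.022 ] [-0.2978 -4.294   5.7924]
[225.6092 134.8497] [218 114  16  43 632] [0.4576 0.2776 0.022 ] [-3.1421 -5.9554  5.7788]
[276.5    396.7631] [ 232  373   82   41 1532] [0.6502 0.3035 0.022 ] [-0.2915 13.271   5.6919]
len 0.17565319137607938 head -0.7430879910863791 mid [0.5624 0.3047 0.013 ] tool cm [-0.302   4.4937  6.6421]
c11 16.0 [0.5177 0.3077 0.0796] head 89.23741950770211 toolz [-0.0058  0.0081 -1.    ] [ 0.2876 -0.6084 -2.7337] 0.020728917760778644
```

View pics/v11.png

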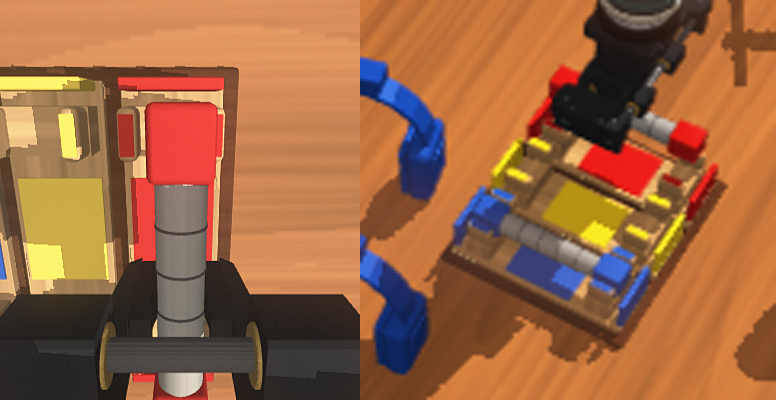

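The v11 view shows the mandrel about 4.5 mm to the right of the notch: plate and cheek centre at column 270, mandrel at 281. That agrees with the −0.41 cm from the pose. I'm correcting at height, then re-checking numerically.

>>> send_rows --pt "-0.2 0.05 0" --pt "-0.45 0.1 0" --pt "-0.45 0.1 0" --pt "-0.45 0.1 0.5" --pt "-0.45 0.1 1" --roll '[0, 0, 0, 0, 0]' --jaw '[1, 1, 1, 1, 1]'

```text
t: 16.47
tcp_pos: [0.5187, 0.3032, 0.0693]
orientation: [-0.005, 0.712, 0.702, 0.001]
ft_force: [0.5, 0.6, -3.2]
gripper_width: 0.0208
```

>>> send_rows --pt "0 0 0" --pt "0 0 0" --pt "0 0 0" --pt "0 0 0" --pt "0 0 0" --roll '[0, 0, 0, 0, 0]' --jaw '[1, 1, 1, 1, 1]'

```text
t: 16.88
tcp_pos: [0.5189, 0.3033, 0.0694]
orientation: [-0.005, 0.712, 0.702, 0.001]
ft_force: [-0.2, 0.3, -2.3]
gripper_width: 0.0208
```

```bash
python3 tgt.py; python3 mand.py w12 | sed -n 2,6p; python3 - <<'E'
from h import *
c=pickle.load(open("pics/w12.pkl","rb"));st=c["st"];Rm=rot(st["orientation"])
for cc,s,r in blobs(c["color"],(0,150,50),(5,255,255),100,(150,0,400,220)):
    for z in(.03,.045,.058): print(cc.round(1),s,z,((onz(c,[(s[0],cc[1]),(s[0]+s[2],cc[1])],z,st)-st["tcp_pos"])@Rm*100)[:,:2].round(2).tolist())
E
```

```text
[0.5189 0.3033 0.0694] head 89.23117671006226 toolz [-0.0052  0.0085 -1.    ] shift cm at z=.039: [ 0.0405 -0.02    3.0431] [-0.219   0.345  -2.3382] [ 0.482   0.2834  1.9152  0.0123  0.9437 -1.0826]
[279.6207  79.9829] [ 223   73  114   16 1698] [0.4299 0.3047 0.022 ] [-0.0225 -8.8675  4.7894]
[279.4875 166.2763] [ 236  102   87  160 8398] [0.4754 0.3039 0.022 ] [-0.0369 -4.3177  4.7653]
[232.0367 134.8279] [223 113  18  45 709] [0.4577 0.2782 0.022 ] [-2.6306 -6.0597  4.7526]
[326.9414 134.9205] [319 113  18  46 717] [0.4585 0.3302 0.022 ] [ 2.5689 -6.046   4.7964]
[279.3398 394.7501] [ 236  373   88   41 1913] [0.6388 0.3014 0.022 ] [-0.074  12.0209  4.6787]
[279.6  80. ] [ 223   73  114   16 1698] 0.03 [[-2.85, -8.83], [2.86, -8.83]]
[279.6  80. ] [ 223   73  114   16 1698] 0.045 [[-2.62, -8.76], [2.63, -8.76]]
[279.6  80. ] [ 223   73  114   16 1698] 0.058 [[-2.42, -8.71], [2.43, -8.7]]
[279.9 152.9] [ 236  102   87  118 7103] 0.03 [[-2.35, -5.2], [2.29, -5.19]]
[279.9 152.9] [ 236  102   87  118 7103] 0.045 [[-2.16, -5.42], [2.11, -5.42]]
[279.9 152.9] [ 236  102   87  118 7103] 0.058 [[-1.99, -5.62], [1.95, -5.61]]
[232.  134.8] [223 113  18  45 709] 0.03 [[-2.99, -6.14], [-2.05, -6.14]]
[232.  134.8] [223 113  18  45 709] 0.045 [[-2.75, -6.29], [-1.88, -6.29]]
[232.  134.8] [223 113  18  45 709] 0.058 [[-2.54, -6.42], [-1.74, -6.42]]
[326.9 134.9] [319 113  18  46 717] 0.03 [[2.04, -6.13], [2.99, -6.13]]
[326.9 134.9] [319 113  18  46 717] 0.045 [[1.88, -6.28], [2.75, -6.28]]
[326.9 134.9] [319 113  18  46 717] 0.058 [[1.74, -6.41], [2.54, -6.41]]
```

The mandrel is now centred between the cheeks (cheek mid-column 279.5, block 279.9; lengthways within 1 mm). Lowering in.

>>> send_rows --pt "0 0 0.5" --pt "0 0 1" --pt "0 0 1.5" --pt "0 0 2" --pt "0 0 2.3" --roll '[0, 0, 0, 0, 0]' --jaw '[1, 1, 1, 1, 1]'

```text
t: 17.35
tcp_pos: [0.5181, 0.3032, 0.0452]
orientation: [-0.005, 0.712, 0.702, 0.0]
ft_force: [-0.2, -0.6, -1.9]
gripper_width: 0.0209
```

>>> send_rows --pt "0 0 0.1" --pt "0 0 0.2" --pt "0 0 0.3" --pt "0 0 0.4" --pt "0 0 0.4" --roll '[0, 0, 0, 0, 0]' --jaw '[1, 1, 1, 1, 1]'

```text
t: 17.77
tcp_pos: [0.5181, 0.3032, 0.0412]
orientation: [-0.005, 0.712, 0.702, 0.0]
ft_force: [-0.5, 0.4, -3.0]
gripper_width: 0.021
```

>>> send_rows --pt "0 0 0.05" --pt "0 0 0.1" --pt "0 0 0.15" --pt "0 0 0.2" --pt "0 0 0.2" --roll '[0, 0, 0, 0, 0]' --jaw '[1, 1, 1, 1, 1]'

```text
t: 18.18
tcp_pos: [0.5183, 0.3034, 0.0399]
orientation: [-0.005, 0.712, 0.702, 0.001]
ft_force: [-1.5, -1.2, 1.3]
gripper_width: 0.0209
```

Contact is at TCP z 0.0399 (0.0397 expected). Releasing gently.

>>> send_rows --pt "0 0 0.02" --pt "0 0 0.02" --pt "0 0 0.02" --pt "0 0 0.02" --pt "0 0 0.02" --roll '[0, 0, 0, 0, 0]' --jaw '[1, 1, 0.75, 0.7, 0.65]' --newtons 10

```text
t: 18.6
tcp_pos: [0.5187, 0.3036, 0.0399]
orientation: [-0.005, 0.712, 0.702, 0.001]
ft_force: [-0.1, -0.1, -0.4]
gripper_width: 0.0301
```

>>> send_rows --pt "0 0 0" --pt "0 0 0" --pt "0 0 0" --pt "0 0 0" --pt "0 0 0" --roll '[0, 0, 0, 0, 0]' --jaw '[0.6, 0.6, 0.6, 0.6, 0.6]'

```text
t: 19.02
tcp_pos: [0.5187, 0.3036, 0.0399]
orientation: [-0.005, 0.712, 0.702, 0.001]
ft_force: [-1.3, 0.4, -0.1]
gripper_width: 0.0354
```

>>> send_rows --pt "0 0 -0.5" --pt "0 0 -1.5" --pt "0 0 -3" --pt "0 0 -6" --pt "0 0 -9.5" --roll '[0, 0, 0, 0, 0]' --jaw '[0.6, 0.6, 0.6, 0.6, 0.6]'

```text
t: 19.43
tcp_pos: [0.5176, 0.3019, 0.1345]
orientation: [-0.005, 0.712, 0.702, -0.001]
ft_force: [-0.6, 0.8, -0.0]
gripper_width: 0.0351
```

>>> send_rows --pt "0 0 -3" --pt "0 0 -5" --pt "0 0 -5" --pt "0 0 -5" --pt "0 0 -5" --roll '[0, 0, 0, 0, 0]' --jaw '[0.6, 0.6, 0.6, 0.6, 0.6]'

```text
t: 19.85
tcp_pos: [0.5175, 0.3013, 0.1839]
orientation: [-0.006, 0.712, 0.702, -0.001]
ft_force: [-0.3, -0.4, 0.3]
gripper_width: 0.0356
```

```bash
python3 - <<'E'
from snap import *
w=snap("wrist","w13");st=w["st"];s=snap("scene","c13");d=snap("side","s13")
for cc,a,r in blobs(w["color"],(0,150,50),(5,255,255),100):
    print(cc.round(1),a,onz(w,cc,.062,st))
# defenders: compare orange blobs with s7/c7
for n,b in(("s",(210,290,400,420)),("c",(130,220,275,365))):
    for t in("7","13"):
        c=pickle.load(open(f"pics/{n}{t}.pkl","rb"));print(n,t,[(q[0].round(1).tolist(),int(q[1][4])) for q in blobs(c["color"],(5,200,100),(13,255,255),40,b)])
# bystanders: image difference start vs now in their windows
s0=pickle.load(open("pics/scene0.pkl","rb"))["color"].astype(int);s1=s["color"].astype(int)
for nm,(x0,y0,x1,y1) in dict(stake=(322,225,360,260),jar=(360,165,390,198),hammer=(262,268,335,350)).items(): print(nm,"changed px",int((abs(s0-s1).max(2)[y0:y1,x0:x1]>40).sum()))
cv2.imwrite("pics/v13.png",np.hstack([w["color"][0:400,100:460],cv2.resize(s["color"][90:350,150:370],(400,400),interpolation=2)])[:,:,::-1])
E
```

```text
w13 19.85 [0.5175 0.3013 0.1839] head 89.23170437350919 toolz [-0.01    0.0059 -0.9999] [-0.3459 -0.3788  0.305 ] 0.035642659771882364
c13 19.9 [0.517  0.3011 0.1829] head 89.23065132137873 toolz [-0.0116  0.0051 -0.9999] [-0.1887  0.2109  0.4683] 0.035642703915954296
s13 19.95 [0.5168 0.301  0.1824] head 89.23348188246382 toolz [-0.0123  0.0047 -0.9999] [ 0.4623 -0.6214 -0.3105] 0.03499453034284937
[280.8  90.1] [249  86  67   9 573] [[0.4312 0.3037 0.062 ]]
[281.5 122.3] [ 265  103   34   40 1331] [[0.4541 0.3038 0.062 ]]
[253.9 122.5] [249 110  10  27 241] [[0.4539 0.2831 0.062 ]]
[309.1 122.5] [305 110  10  27 245] [[0.4544 0.3247 0.062 ]]
[261.3 189.8] [ 253  154   17   72 1078] [[0.506 0.287 0.062]]
[301.8 190. ] [295 155  15  72 980] [[0.5067 0.3194 0.062 ]]
[281.9 279.7] [ 254  252   56   44 1363] [[0.5866 0.3024 0.062 ]]
[257.2 275.5] [253 265   9  22 158] [[0.5822 0.2811 0.062 ]]
[305.4 275.1] [302 265   8  21 164] [[0.5825 0.3229 0.062 ]]
s 7 [([345.9, 354.2], 361), ([283.4, 384.1], 463)]
s 13 [([345.8, 354.2], 364), ([283.1, 383.8], 479)]
c 7 [([175.3, 292.5], 145), ([219.5, 304.7], 231)]
c 13 [([175.3, 292.1], 150), ([219.5, 304.5], 237)]
stake changed px 0
jar changed px 5
hammer changed px 371
```

The picture limit is reached, so I'm checking the hammer difference (probably a shadow) by its outline numerically. Mandrel ends: both blocks sit midway between their cheeks (y 0.3038 against mid 0.3039).

```bash
python3 - <<'E'
from h import *
for n,x0 in(("scene",(262,268,335,350)),("side",(355,255,430,352))):
  for t in(n+"0",("c13" if n=="scene" else "s13")):
    c=pickle.load(open(f"pics/{t}.pkl","rb"));h=cv2.cvtColor(c["color"],cv2.COLOR_RGB2HSV);b=x0
    q=[(k[0].round(1).tolist(),k[1][:4].tolist(),int(k[1][4])) for lo,hi in(((0,0,90),(180,60,255)),((15,70,130),(25,190,255))) for k in blobs(c["color"],lo,hi,60,b)]
    print(t,q)
a=pickle.load(open("pics/scene0.pkl","rb"))["color"].astype(int);b=pickle.load(open("pics/c13.pkl","rb"))["color"].astype(int)
m=(abs(a-b).max(2)>40)[268:350,262:335];ys,xs=np.where(m);print("changed box",xs.min()+262,xs.max()+262,ys.min()+268,ys.max()+268,"mean brightness before/after",a[268:350,262:335][m].mean(),b[268:350,262:335][m].mean())
E
```

```text
scene0 [([314.8, 281.7], [300, 270, 31, 25], 282), ([290.4, 314.4], [267, 283, 48, 63], 635)]
c13 [([314.8, 281.7], [300, 270, 30, 25], 280), ([290.4, 314.4], [267, 283, 48, 63], 627)]
side0 [([379.8, 266.2], [362, 259, 39, 18], 425), ([400.8, 310.7], [378, 268, 46, 84], 937)]
s13 [([379.7, 266.2], [362, 259, 39, 18], 428), ([400.9, 310.7], [378, 268, 46, 84], 932)]
changed box 262 277 296 339 mean brightness before/after 77.55435759209344 126.96855345911949
```

The hammer is unmoved; only a shadow beside it changed. Everything is in place and the arm is clear, so I'm handing in.

```bash
python3 -c "
from workcell import close_job;print(close_job())"
```

```text
the job is handed in; nothing more can be done
None
```

The ear defenders hang on the steel bar, one cup on each side, and the red mandrel lies in its red-marked cradle. I handed the job in at about 20 s of the 59 s allowed; no verdict is reported.

**Defenders:** I gripped them across the crown and lowered them until the bar took the load, at the expected height. The cups' pixels stayed within 0.4 px between release and the last frames, so they hang at rest, upright and square to the bar.

**Mandrel:** It met the cradle floor with the TCP at z 0.0399 m, where 0.0397 was expected. In the last wrist frame one end block was at y 0.3038 against 0.3039 for the middle of its cheeks. The other end also looked central.

**Other things on the bench:**
- The stake, jar and hammer have not moved. The hammer area did show changed pixels, but its outline was identical in both views, so that was only a shadow moving off.
- I did not measure the blue mandrel separately at the end; nothing came near it.

The last overview picture could not be viewed because the picture limit was reached, so the final checks were numeric only.

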